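# Zero the coating gauge and hold it square on the marked spot

### The job

Measure the powder coat on the square tube clamped in the tilting vise: take the orange pen gauge out of its stand, zero it by pressing its sprung tip gently, gauge upright, on the middle of the bare steel zero disc for a good second, then set the tip inside the yellow ring on the tube with the gauge square to the sloping face. Press so lightly that the sprung tip is pushed in about half its travel, never hard against its stop, and finish while still holding the gauge steady there in the gripper; leave the vise and tube and everything else on the bench where they are.

Things in the scene. Friction and masses are not known exactly. Their poses are not given: they have to be found in the camera images.
- gauge: Loose orange pen gauge, 0.13 kg, upright in its stand. z runs along the pen, tip to top; origin on that axis at the nose's lower rim. Along z: sprung tip -10 to 0 (free), steel nose (diameter 16 to 23) 0 to 34, black collar (diameter 36) to 40, orange case to 124, cap to 128. Case: 30 along x (display on +x), 26 along y (rubber grips on its y faces: grip across y, near z = 85).
- tip (a joint): How far the gauge's sprung tip is pushed into the nose: 0 free, 0.008 m hard on its stop. Spring: about 1.8 N to begin moving, 0.6 N more per mm, 4.2 N at half travel.
- gauge_tip (a point): Centre of the flat end of the gauge's sprung tip (steel pin of diameter 8), on the pen's axis, 10 below the gauge's origin when the tip is free; axes as the gauge's.
- stand: Fixed black stand, 80 x 70 x 48 tall, with a round hole of diameter 28 through its middle; the gauge's nose hangs in the hole and its collar rests on the top, so the gauge must rise 50 to come free. Origin at the centre of its underside.
- zero: Fixed zero disc: black round holder, diameter 68, 10 tall, with a bare polished steel disc, diameter 44, standing 4 above it. Origin at the centre of its underside.
- zero_top (a point): Centre of the steel disc's upper face, 14 above the bench; z is up.
- vise: Blue tilting vise, bolted down, base 230 x 110, long axis x; origin under its middle. The head hinges about y, 95 towards -x from the origin, 30 up; its +x end is raised, so the tube's upper face looks up and towards vise -x. Jaws (92 wide along y) stop 12 below that face; screw and T-bar stick out at +x, to 160 from the origin, below the plane of the face.
- tilt (a joint): Tilt of the vise head in rad, 0 = level, between 0.18 and 0.42 here; clamped, it must stay as found.
- tube: Blue-grey powder-coated square steel tube, 50 x 50, 160 long (along its y), clamped in the vise. Origin at the centre of its lower face; its z axis is the normal of the sloping upper face, which lies 50 along z.
- mark (a point): Centre of the yellow ring (outer diameter 28, inner 18) drawn on the middle line of the tube's upper face; z is the outward normal of that face, y runs along the tube. Two small white dots near the tube's ends are old spots, to be ignored.
- wrench: steel open-end wrench lying flat, bystander; origin under its middle
- screwdriver: screwdriver lying flat, bystander; origin under its middle
- hammer: hammer lying flat, bystander; origin under its middle
- spray: standing spray can, diameter 52, 170 tall, blue with a yellow band, red cap, bystander; origin at the centre of its underside
- marker: paint marker lying flat, diameter 17, 130 long, yellow cap, bystander; origin under its middle
- offcut: short tube offcut 70 x 50 x 50 in the same blue-grey coat, bystander; origin at the centre of its underside

How it is judged:
By the outcome, as a careful person would: the job done as asked, in the order asked, and still so for the second after the job is handed in, while the arm keeps its last pose, push and grip.
It also fails if it takes over 45 s, if anything falls off the work surface, if the arm or the gripper's body presses on something with over 40 N, if the wrist force passes 120 N, or if a joint passes its speed limit or range.

### The arm

A 7-joint arm with a two-finger parallel gripper is mounted at the origin on the work surface. World frame = base frame: x ahead of the robot, y to its left, z up, the work surface at z = 0. Lengths are in mm, angles in rad, forces in N, time in s.
With the tool pointing down it reaches from about 400 to 875 mm from the base axis. Payload 19.3 kg.
Tool frame: the origin (TCP) lies at the very end of the fingers, on their centre line; the grasp point (between the pads) lies 19 mm behind it (grip_point_offset is the z of the grasp point in the tool frame, in mm); z points along the fingers, y is the line along which they close (so a half turn about z gives the same grasp; the last joint's range is limited). The gripper opens to 85 mm and grips with 20 to 120 N. Pads are 22 mm wide; open, the fingers measure 114 mm over their backs; the gripper's body (76 mm by 85 mm) begins 54 mm behind the grasp point. The pads swing forward as they close: fully open they stand 13 mm farther back than shut.
Start: joints at [-1.183, 0.521, -0.036, 1.599, 0.021, 1.021, -0.113], TCP at [276.251, 560.624, 202.291] pointing down, gripper open.
Joint ranges: [-2.91, 2.91], [-0.3, 2.13], [-1.5, 1.42], [0.17, 2.43], [-1.26, 4.41], [0.16, 1.93], [-2.52, 2.52]. Speed limits (rad/s): [1.89, 1.89, 2.39, 2.39, 3.01, 3.01, 3.01].

### API

Orientations are given as a 3x3 rotation matrix whose columns are the frame's x, y, z axes.
In Python, from workcell import movep, movel, goto_joints, open_gripper, clamp, wait, inverse_kinematics, read_state, camera, PlanningError, finish_job, grip_point_offset gives the robot as it stands. Calls block until the motion is done:
- movep(position, orientation): joint-space move of the TCP to a pose.
- movel(position, frame=None, max_speed=150, guard=None): straight line of the TCP; frame=None keeps the orientation; max_speed is the mean speed in mm/s. With guard (N) it stops when the force on the tool has changed by that much, and returns True; else False.
- goto_joints(angles): joint-space move.
- open_gripper() and clamp(): open the fingers fully, or close them until they stop; the grip force is fixed at half the most.
- wait(seconds).
- inverse_kinematics(position, orientation): joint angles nearest the present ones, or None.
- read_state(): the state.
- camera(name): name is "side" or "top" or "wrist"; returns a dict with "image" (384x512x3 uint8, blue, green, red), "range_z" (384x512 float32, mm along the optical axis (not along the pixel's ray), 0 where there is no reading), "fx", "fy", "cx", "cy" (pixels), "cam_to_world" (4x4, takes a point from camera to world coordinates). Camera axes: x right, y up, looking along -z (the intrinsics and any distortion apply to the point x, -y, -z); pixel columns grow to the right and rows downward; lengths in mm; the calibration is good to about 2 mm. A picture is of the moment at which its call begins.
A pose or a line that the arm cannot do raises PlanningError and nothing moves.
- finish_job(): hands the job in; it is judged then, once.
The state is a dict: "time": time; "qpos": joint angles; "qvel": joint speeds; "joint_efforts": joint torques, N m; "eef_pos": TCP position; "tool_rot": TCP orientation; "ft_force": force on the tool from outside, world axes, zero at the start; "torque": the same for the moment, N m; "finger_gap": finger opening in mm; "gripper_force": force on a finger pad.
Only numpy, scipy, OpenCV 4.12 (cv2) and the standard library are available. Lean on these libraries where they do the work, as an engineer would, in place of code of your own. Each camera call takes 0.05 s, during which the arm holds its last target. There are 200 camera calls.

## Working session

There is one attempt and no reset: what is moved stays moved. The work goes in short steps, each a Python script; the robot and the scene stay as the last script left them, time stands still between calls to the robot, and variables do not carry over. Pictures are saved under pics/ and viewed, at most 10 in all, crops included, and the job is handed in when it is done.

```bash
ls; mkdir -p pics
cat > h.py <<'E'
import numpy as np, cv2, pickle
from workcell import *
def pts(c):
    """world xyz per pixel from range_z"""
    v,u=np.mgrid[0:c["image"].shape[0],0:c["image"].shape[1]]
    z=c["range_z"]; P=np.stack([(u-c["cx"])/c["fx"]*z,-(v-c["cy"])/c["fy"]*z,-z,np.ones_like(z)],-1)
    return (P@np.array(c["cam_to_world"]).T)[...,:3]
E
python3 - <<'E'
from h import *
for n in ("top","side"):
    c=camera(n); pickle.dump(c,open(n+".pkl","wb")); cv2.imwrite(f"pics/{n}0.png",c["image"])
    print(n,c.keys(),c["fx"],c["fy"],c["cx"],c["cy"],np.round(c["cam_to_world"],3).tolist(),(c["range_z"]>0).mean())
s=read_state();print(s,grip_point_offset)
E
```

```text
pics
top dict_keys(['image', 'range_z', 'fx', 'fy', 'cx', 'cy', 'cam_to_world']) 397.89035066612473 397.89035066612473 265.23940706715314 192.1753535181681 [[-0.027, 0.983, -0.183, 382.303], [-1.0, -0.027, 0.003, -22.433], [-0.002, 0.183, 0.983, 1097.263], [0.0, 0.0, 0.0, 1.0]] 0.9959513346354166
side dict_keys(['image', 'range_z', 'fx', 'fy', 'cx', 'cy', 'cam_to_world']) 404.2115093398565 404.2115093398565 257.50188441096054 200.73203278064145 [[0.925, 0.267, -0.271, 210.065], [-0.38, 0.681, -0.626, -822.589], [0.018, 0.682, 0.731, 1024.293], [0.0, 0.0, 0.0, 1.0]] 0.9959716796875
{'time': 0.1, 'qpos': array([-1.18319291,  0.52196223, -0.03633625,  1.59991624,  0.02117703,
        1.02109742, -0.11281598]), 'qvel': array([-0.0009992 , -0.00065168,  0.00015303, -0.00052452, -0.00219237,
       -0.0018486 , -0.00024002]), 'joint_efforts': array([ 3.83825900e-03, -9.28479624e+01,  1.98428951e+00, -3.70526862e+01,
        1.82082894e-02,  5.42300055e-03,  3.11959184e-05]), 'eef_pos': array([276.11737667, 560.34848976, 201.79076613]), 'tool_rot': array([[-8.97011387e-01,  4.42007252e-01, -4.01006160e-04],
       [ 4.42007432e-01,  8.97010921e-01, -9.15469913e-04],
       [-4.49374353e-05, -9.98434639e-04, -9.99999501e-01]]), 'ft_force': array([ 0.7337141 , -0.91538832, -0.27404513]), 'torque': array([-0.03091238,  0.01572962, -0.0011969 ]), 'gripper_force': 0.0, 'finger_gap': 85.44720413823661} -18.700000000000003
```

View pics/top0.png

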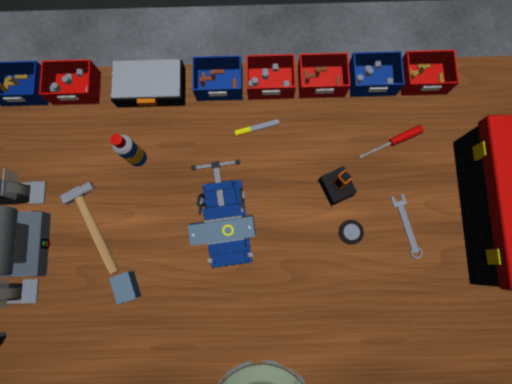

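View pics/side0.png

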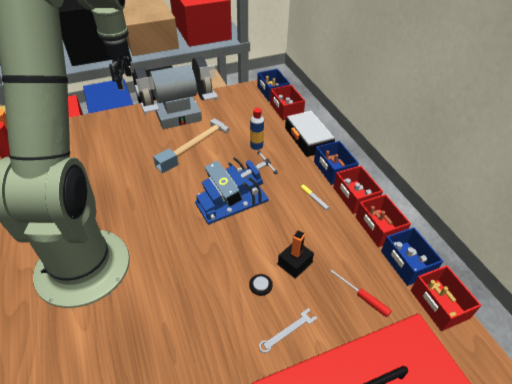

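Top view: ring at (228,230), gauge cap at (345,178), stand at (337,186), zero disc at (351,232). In the side view, the gauge is at (298,247) and the disc at (261,284). Next step is measuring them.

```bash
cat > m.py <<'E'
from h import *
for n in ("top","side"):
    c=pickle.load(open(n+".pkl","rb")); P=pts(c); hsv=cv2.cvtColor(c["image"],cv2.COLOR_BGR2HSV)
    H,S,V=[hsv[...,i].astype(int) for i in range(3)]
    x,y,z=np.moveaxis(P,-1,0)
    print(n,"bench z",np.median(z[(abs(z)<15)&(x>350)&(x<700)&(abs(y)<300)]))
    ye=(H>22)&(H<35)&(S>150)&(V>120)&(z>70)
    ye=ye&(z<140)&(x>300)&(x<600)&(abs(y)<150)
    v,u=np.nonzero(ye); print("ring n",ye.sum(),"px",u.mean(),v.mean(),"bbox mid",(u.min()+u.max())/2,(v.min()+v.max())/2,np.median(P[ye],0),P[ye].mean(0))
    m=np.median(P[ye],0); d=np.linalg.norm(P-m,axis=-1)
    q=P[d<19]; o=q.mean(0); nr=np.linalg.svd(q-o)[2][2]; nr*=np.sign(nr[2]); print("normal",nr,"tilt",np.arccos(nr[2]),"res",np.std((q-o)@nr))
    # face region
    on=(abs((P-o)@nr)<3)&(d<95); on=on&(H>90)&(H<125)&(S<150)|ye
    r=cv2.minAreaRect(np.argwhere(on)[:,::-1].astype(np.float32))
    q=P[on]; cc=q.mean(0); uu=np.linalg.svd(q-cc)[2]; nr=uu[2]*np.sign(uu[2][2]); print("face",on.sum(),cc,"axis",uu[0],"n",nr,np.arccos(nr[2]), [np.ptp((q-cc)@a) for a in uu])
    # gauge
    g=(z>110)&(z<150)&(x>350)&(x<650)&(y>-330)&(y<-130); q=P[g]; print("gauge",g.sum(),q.mean(0),q.max(0),np.median(z[g]))
    top=g&(z>130); print(" top",cv2.minAreaRect(P[top][:,:2].astype(np.float32)))
    org=(H>3)&(H<20)&(S>170)&(V>90)&(z>55)&(x>350)&(x<650)&(y>-330)&(y<-130); print(" org",org.sum(),P[org].mean(0),P[org].min(0),P[org].max(0))
    st=(z>42)&(z<53)&(x>350)&(x<650)&(y>-330)&(y<-130); print(" stand",cv2.minAreaRect(P[st][:,:2].astype(np.float32)))
    zd=(z>6)&(z<20)&(x>350)&(x<520)&(y>-330)&(y<-130)&(V>110)&(S<60); print(" zero",zd.sum(),P[zd].mean(0) if zd.any() else 0,cv2.minEnclosingCircle(P[zd][:,:2].astype(np.float32)))
    zh=(z>5)&(z<20)&(np.hypot(x-P[zd][:,0].mean(),y-P[zd][:,1].mean())<45);print(" holder",zh.sum(),cv2.minEnclosingCircle(P[zh][:,:2].astype(np.float32)))
E
python3 m.py; python3 -c "
import cv2
a=cv2.imread('pics/top0.png')[150:250,300:400];b=cv2.imread('pics/side0.png')[215:305,240:340]
r=lambda i:cv2.resize(i,(400,400),interpolation=2)
cv2.imwrite('pics/crop1.png',cv2.hconcat([r(a),r(b)]))"
```

```text
top bench z -0.15208603569953993
ring n 32 px 227.6875 229.53125 bbox mid 227.5 229.5 [473.22569959  68.05347717 125.76594225] [473.11522111  68.73040033 125.33312305]
normal [-0.21448231 -0.05105777  0.97539246] tilt 0.22230219844985347 res 1.6927099928556189
face 1005 [471.75212335  78.95679905 125.03613515] axis [-0.1083253   0.99402127  0.01368742] n [-0.2195236  -0.03734701  0.97489209] 0.22456039502914996 [np.float64(157.89736605844237), np.float64(103.7830415425652), np.float64(7.200436401972523)]
gauge 158 [ 592.18419565 -220.92510797  134.97536892] [ 611.84688048 -205.65076954  145.23597512] 137.94785289204998
 top ((594.874755859375, -224.1144561767578), (29.683151245117188, 26.466705322265625), 36.820865631103516)
 org 52 [ 591.35576451 -220.42513362  136.18565954] [ 578.92658477 -241.54175616  130.96124258] [ 611.84688048 -206.66364693  143.20924715]
 stand ((594.6989135742188, -223.78616333007812), (80.07376098632812, 71.75147247314453), 23.201383590698242)
 zero 200 [ 468.95259408 -257.23863495   13.51586413] ((469.03802490234375, -257.1827697753906), 21.606460571289062)
 holder 486 ((469.79547119140625, -253.31088256835938), 37.56755065917969)
side bench z 0.24340355772937983m.py:9: RuntimeWarning: Mean of empty slice.
  v,u=np.nonzero(ye); print("ring n",ye.sum(),"px",u.mean(),v.mean(),"bbox mid",(u.min()+u.max())/2,(v.min()+v.max())/2,np.median(P[ye],0),P[ye].mean(0))
  ret = ret.dtype.type(ret / rcount)
Traceback (most recent call last):
  File "m.py", line 9, in <module>
    v,u=np.nonzero(ye); print("ring n",ye.sum(),"px",u.mean(),v.mean(),"bbox mid",(u.min()+u.max())/2,(v.min()+v.max())/2,np.median(P[ye],0),P[ye].mean(0))
                                                                                   ~~~~~^^
ValueError: zero-size array to reduction operation minimum which has no identity
```

View pics/crop1.png

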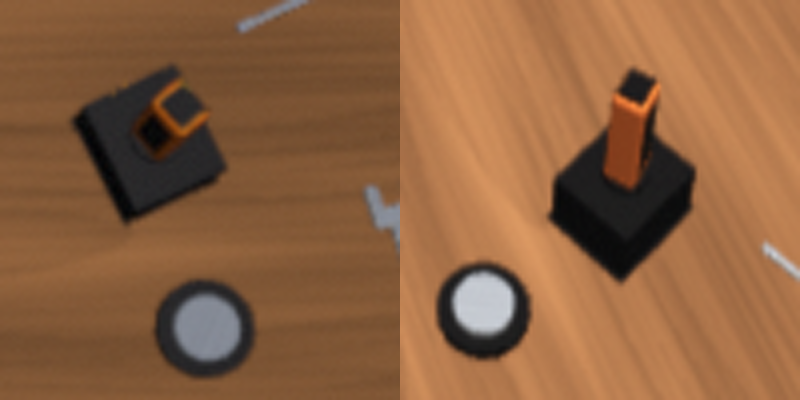

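The plain orange face looks along (-0.8,-0.6) and the dark grips lie along ±(0.6,-0.8). So gauge x is about 37° and I'll grip across (-0.6,0.8). I'll take wrist views of the ring, then the disc and gauge, to refine this.

Run:
```python
from h import *
def R(yaw): # tool y at yaw, z down
    y=np.array([np.cos(yaw),np.sin(yaw),0]); z=np.array([0,0,-1.]); return np.stack([np.cross(y,z),y,z],1)
best={}
for nm,p,yaws in (("ring",[440,69,350],np.radians([6,96])),("gauge",[560,-230,330],np.radians([126.8]))):
    c=[]
    for yw in yaws:
        for k in (0,np.pi):
            q=inverse_kinematics(p,R(yw+k))
            if q is not None: c.append((abs(np.array(q)-read_state()["qpos"]).max(),yw+k,p))
    print(nm,c); _,yw,p=min(c,key=lambda t:t[0]); movep(p,R(yw)); wait(.3)
    w=camera("wrist"); pickle.dump(w,open("w_"+nm+".pkl","wb")); cv2.imwrite(f"pics/w_{nm}.png",w["image"])
    s=read_state(); print(s["time"],s["qpos"],s["ft_force"],np.round(w["cam_to_world"],3).tolist())
a=cv2.imread("pics/w_ring.png");b=cv2.imread("pics/w_gauge.png")
cv2.imwrite("pics/w2.png",cv2.resize(cv2.hconcat([a,b]),(800,300),interpolation=cv2.INTER_AREA))
```

```text
ring [(np.float64(0.48990401089059726), np.float64(0.10471975511965978), [440, 69, 350]), (np.float64(1.5200405905021068), np.float64(1.6755160819145565), [440, 69, 350]), (np.float64(1.5605441239367057), np.float64(4.81710873550435), [440, 69, 350])]
2.4 [-0.70574651  0.08055056  0.45343441  1.84499417 -0.03737292  1.22457459
 -0.13578701] [-0.52006057  0.33440014 -0.30409019] [[0.995, -0.1, -0.031, 432.193], [0.105, 0.947, 0.303, 146.235], [-0.001, -0.304, 0.953, 520.899], [0.0, 0.0, 0.0, 1.0]]
gauge [(np.float64(2.134130915582684), np.float64(2.21307749152881), [560, -230, 330]), (np.float64(0.4877310230097365), np.float64(5.354670145118603), [560, -230, 330])]
3.975 [-0.21878591  0.48344318  0.78782558  1.50880412 -0.34996586  1.29470242
 -0.32014319] [ 0.18283559 -0.42035396 -0.09858345] [[0.6, 0.762, 0.244, 622.734], [-0.8, 0.571, 0.182, -183.106], [-0.001, -0.305, 0.952, 501.294], [0.0, 0.0, 0.0, 1.0]]
```

View pics/w2.png

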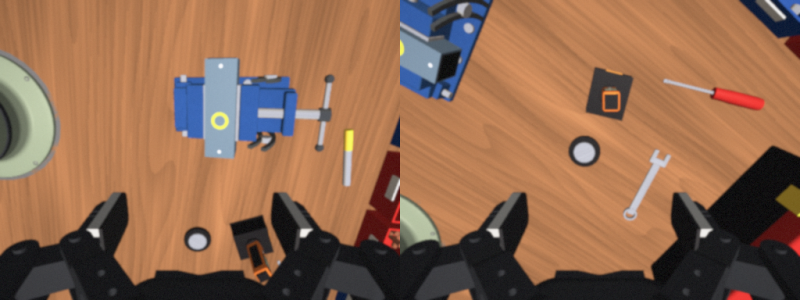

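The left half is the view from over the vise, with the ring at (219,120) on the tube and the old dots at its ends. The right half shows the gauge cap at (611,101), square with the tool, and the disc at (584,151).

```bash
cat > m2.py <<'E'
from h import *
def M(P,hsv): return [hsv[...,i].astype(int) for i in range(3)]+list(np.moveaxis(P,-1,0))
def ring(c,lo=(400,0,80),hi=(540,140,150)):
    P=pts(c);H,S,V,x,y,z=M(P,cv2.cvtColor(c["image"],cv2.COLOR_BGR2HSV))
    ye=((H>22)&(H<36)&(S>120)&(V>100)&(P>lo).all(-1)&(P<hi).all(-1))
    v,u=np.nonzero(ye);p0=np.median(P[ye],0)
    d=np.linalg.norm(P-p0,axis=-1)
    o=p0;nr=np.array([-.21,-.03,.97]);nr/=np.linalg.norm(nr);ax=np.array([-.108,.994,0])
    for k in range(6):  # plane of the tube's face: within 20 mm of its middle line, 70 of the ring
        a=np.cross(ax,nr); f=(abs((P-o)@nr)<(6 if k<2 else 2.5))&(abs((P-o)@a)<20)&(abs((P-o)@ax)<65)
        q=P[f];m=q.mean(0);nr=np.linalg.svd(q-m)[2][2];nr*=np.sign(nr[2]); o=p0-((p0-m)@nr)*nr
    # wide band gives long axis
    f=(abs((P-o)@nr)<3)&(d<120)&((H>85)&(H<125)&(S<140)|ye); 
    r=cv2.minAreaRect(np.stack([((P[f]-o)@np.cross(ax,nr)),((P[f]-o)@ax)],1).astype(np.float32))
    # ring centre: ellipse centre ray onto plane
    e=cv2.fitEllipse(cv2.convexHull(np.stack([u,v],1).astype(np.int32)))[0]
    T=np.array(c["cam_to_world"]);D=T[:3,:3]@np.array([(e[0]-c["cx"])/c["fx"],-(e[1]-c["cy"])/c["fy"],-1]);C=T[:3,3]
    X=C+D*((m-C)@nr)/(D@nr)
    return dict(n=ye.sum(),px=e,ring=X,normal=nr,tilt=np.arccos(nr[2]),az=np.arctan2(nr[1],nr[0]),npl=len(q),res=((q-m)@nr).std(),rect=r)
def bench(c):
    P=pts(c);H,S,V,x,y,z=M(P,cv2.cvtColor(c["image"],cv2.COLOR_BGR2HSV))
    reg=(x>520)&(x<660)&(y>-290)&(y<-150); t=reg&(z>128)&(z<145)
    print(" cap",t.sum(),np.median(z[t]),cv2.minAreaRect(P[t][:,:2].astype(np.float32)))
    s=reg&(z>42)&(z<53); print(" stand",cv2.minAreaRect(P[s][:,:2].astype(np.float32)),np.median(z[s]))
    zd=(z>5)&(z<20)&(np.hypot(x-469,y+257)<50)&(V>105)&(S<70); print(" zero",zd.sum(),P[zd].mean(0),cv2.minEnclosingCircle(P[zd][:,:2].astype(np.float32)))
if __name__=="__main__":
    for n in ("top","w_ring","side"):
        try: print(n,ring(pickle.load(open(n+".pkl","rb"))))
        except Exception as e: print(n,e)
    for n in ("top","w_ring","w_gauge","side"):
        try: print(n);bench(pickle.load(open(n+".pkl","rb")))
        except Exception as e: print(e)
E
python3 m2.py
```

```text
top {'n': np.int64(52), 'px': (227.59426879882812, 229.7734375), 'ring': array([472.5986222 ,  69.03059588, 124.65140175]), 'normal': array([-0.2250063 , -0.027227  ,  0.97397683]), 'tilt': np.float64(0.22863434460449855), 'az': np.float64(-3.0211726258136977), 'npl': 732, 'res': np.float64(1.2516738764468056), 'rect': ((24.016887664794922, 16.7818603515625), (103.22395324707031, 159.365234375), 0.43381983041763306)}
w_ring {'n': np.int64(155), 'px': (280.9255676269531, 154.1584014892578), 'ring': array([472.85720564,  68.58835357, 124.0599068 ]), 'normal': array([-0.22084127, -0.02402806,  0.97501374]), 'tilt': np.float64(0.22401346307032946), 'az': np.float64(-3.0332165781147737), 'npl': 3150, 'res': np.float64(0.7862353178568137), 'rect': ((27.81443977355957, 15.64703369140625), (103.52799224853516, 158.59181213378906), 0.156452938914299)}
side {'n': np.int64(15), 'px': (223.1134796142578, 180.84422302246094), 'ring': array([474.2408921 ,  67.729652  , 124.64821819]), 'normal': array([-0.24068668, -0.0350405 ,  0.96997015]), 'tilt': np.float64(0.24568828647510021), 'az': np.float6
[... 986 characters left out ...]
95312, -224.7063751220703), (28.544185638427734, 25.55573081970215), 37.0865478515625)
 stand ((595.0972900390625, -225.41531372070312), (80.08421325683594, 70.04570770263672), 23.435806274414062) 47.68088005888487
 zero 610 [ 468.97085175 -257.79740006   13.32685093] ((467.81475830078125, -259.0075988769531), 24.092878341674805)
side
 cap 94 139.19902475480734 ((595.0794677734375, -226.19873046875), (29.156986236572266, 25.653291702270508), 37.8243522644043)
 stand ((596.3511962890625, -225.34112548828125), (82.2822265625, 71.79374694824219), 23.557945251464844) 47.8879678760037
 zero 177 [ 470.17071753 -258.39828586   13.61096919] ((469.06494140625, -256.5343017578125), 24.893993377685547)
```

```bash
cat >> h.py <<'E'
def R(yaw,n=(0,0,1)): # tool y near yaw, z = -n
    z=-np.array(n,float); z/=np.linalg.norm(z); y=np.array([np.cos(yaw),np.sin(yaw),0]); y-=y@z*z; y/=np.linalg.norm(y); return np.stack([np.cross(y,z),y,z],1)
def F(k=10):
    f=[]
    for _ in range(k): f.append(read_state()["ft_force"]); wait(.02)
    return np.mean(f,0)
YG=np.radians(127.1+180)
E
python3 - <<'E'
from h import *
movep([595,-224.3,230],R(YG))
movel([595,-224.3,77],max_speed=120)
s=read_state();print(s["time"],s["eef_pos"],s["ft_force"])
clamp(); s=read_state();print(s["time"],s["eef_pos"],s["finger_gap"],s["gripper_force"],F())
movel([595,-224.3,150],max_speed=100); wait(.2)
s=read_state();print(s["time"],s["eef_pos"],s["finger_gap"],s["gripper_force"],F())
movep([469,-257.6,150],R(YG)); wait(.2)
for n in ("top","side"):
    c=camera(n); pickle.dump(c,open(n+"1.pkl","wb")); cv2.imwrite(f"pics/{n}1.png",c["image"])
s=read_state();print(s["time"],s["eef_pos"],s["tool_rot"][:,2],F())
b=cv2.imread("pics/side1.png")[150:330,170:350];a=cv2.imread("pics/top1.png")[150:300,280:430]
cv2.imwrite("pics/c2.png",cv2.hconcat([cv2.resize(a,(400,400)),cv2.resize(b,(400,400))]))
E
```

```text
5.9 [ 595.38048835 -224.46743983   77.68837157] [-0.7264663   0.68657395 -0.44931805]
6.475 [ 595.14502614 -224.34730497   77.25231634] 25.40268317411103 59.4237756729126 [-0.58790407  0.34523138  5.38092583]
7.725 [ 594.75333473 -224.23877774  149.45651192] 25.545980049562232 58.818846344947815 [ 0.13156469 -0.08909597 -1.2789012 ]
8.775 [ 469.3994383  -257.43713449  149.78806265] [-3.16795812e-04 -2.26361136e-04 -9.99999924e-01] [-0.21037737 -0.14383573 -1.28403615]
```

View pics/c2.png

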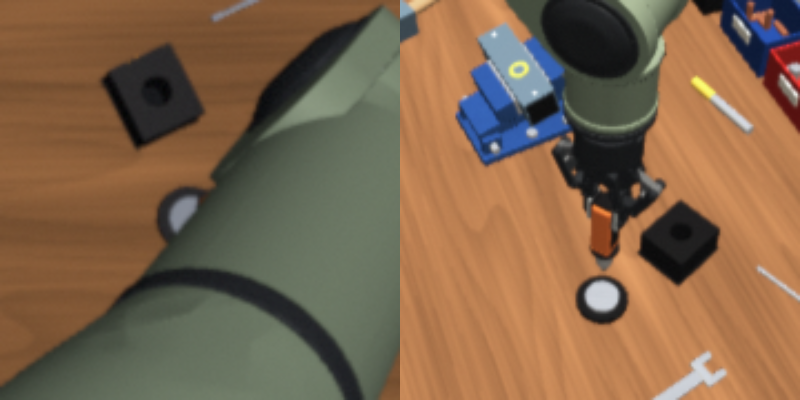

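The gauge hangs upright in the gripper, with its tip over the disc (side crop: tip at (603,265), disc at (602,296)). I'll check its tilt from depth, then descend guarded and hold.

```bash
cat >> h.py <<'E'
def tilt(c,s):
    """normal of the orange face seen (expected horizontal in tool frame), in tool frame, and its mean position"""
    P=(pts(c)-s["eef_pos"])@s["tool_rot"]; hsv=cv2.cvtColor(c["image"],cv2.COLOR_BGR2HSV)
    m=((hsv[...,0]>3)&(hsv[...,0]<20)&(hsv[...,1]>150)&(hsv[...,2]>60)&(np.abs(P[...,:2])<25).all(-1)&(P[...,2]>-25)&(P[...,2]<45)).astype(np.uint8)
    q=P[cv2.erode(m,np.ones((2,2)))>0]; o=q.mean(0); n=np.linalg.svd(q-o)[2][2]; return m.sum(),o,n,((q-o)@n).std()
def press(d,start,goal=4.2,maxmm=14):
    """advance along unit d from start until the tip spring carries goal N along -d; returns reading"""
    d=np.array(d); f0=F(15)@-d; p=np.array(start,float)
    hit=movel(p+d*maxmm,max_speed=6,guard=2.2); wait(.15)
    e=read_state()["eef_pos"]; s=(e-p)@d; f=F()@-d-f0; print("hit",hit,"adv",s,"f",f)
    for _ in range(8):
        if not hit or f>goal-.35: break
        s+=np.clip((goal-f)/.6*.7,.2,1.5); movel(p+d*s,max_speed=6); wait(.1); f=F()@-d-f0; print(" cmd",round(s,2),"act",(read_state()["eef_pos"]-p)@d,"f",round(f,2))
    return s,f
E
python3 - <<'E'
from h import *
c=pickle.load(open("side1.pkl","rb")); print(tilt(c,read_state()))
st=[469,-257.6,98]; movel(st,max_speed=80); wait(.2)
print(press([0,0,-1],st))
wait(1.3); s=read_state(); print(s["time"],s["eef_pos"],F(),s["tool_rot"][:,2])
c=camera("side"); pickle.dump(c,open("side2.pkl","wb")); print(tilt(c,s))
E
```

```text
(np.uint64(109), array([-12.12021743,   5.67922096,   1.98271408]), array([ 0.98044343, -0.18349658, -0.07113149]), np.float64(2.543487094039499))
hit True adv 11.864255201273238 f 2.4940079851821935
 cmd 13.36 act 13.365708402784492 f 3.38
 cmd 14.33 act 14.315448872428021 f 4.0
(np.float64(14.325048924586602), np.float64(4.0013451841347605))
14.75 [ 468.99017246 -257.58355384   83.6726511 ] [-0.09291437  0.4924973   2.26146447] [-9.71266856e-04  3.84723887e-04 -9.99999454e-01]
(np.uint64(94), array([-12.80007242,   4.44858437,   1.86330485]), array([ 0.98802907, -0.15405812, -0.00804097]), np.float64(1.4390161331062221))
```

Run:
```python
from h import *
a=pickle.load(open("side2.pkl","rb"))["image"][215:305,220:310]
w=camera("wrist"); pickle.dump(w,open("w_zero.pkl","wb"))
cv2.imwrite("pics/z.png",cv2.hconcat([cv2.resize(a,(400,400),interpolation=2),cv2.resize(w["image"][:,64:448],(400,400))]))
print(F(),read_state()["time"])
```

```text
[0.03772303 0.41565902 2.86499131] 15.1833
```

View pics/z.png

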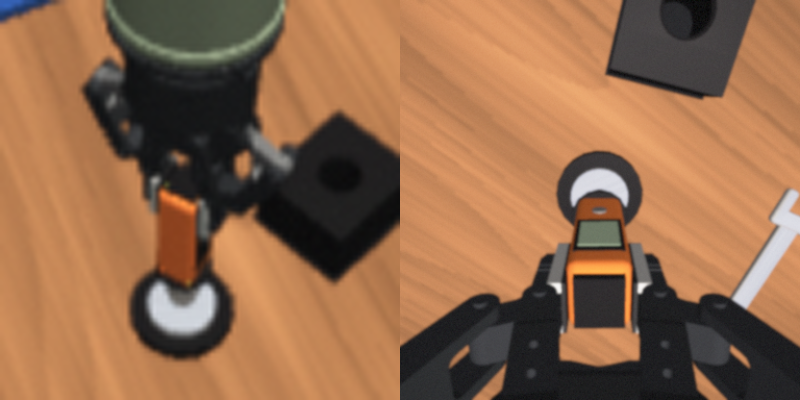

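The tip sits on the middle of the disc in both halves (left: nose at (181,290); right: pen over the disc at (600,190)). The wrist view also shows the display face and cap, so I'll measure how the pen sits in the gripper.

Run:
```python
from h import *
c=pickle.load(open("w_zero.pkl","rb")); s=read_state(); P=(pts(c)-s["eef_pos"])@s["tool_rot"]
def fit(m,name):
    q=P[m]; 
    for _ in range(4):
        o=np.median(q,0); o=q.mean(0); n=np.linalg.svd(q-o)[2][2]; d=(q-o)@n; q=q[abs(d)<2*d.std()+.3]
    print(name,len(q),o,n*np.sign(n[np.argmax(abs(n))]),d.std(),np.percentile(q,[2,98],axis=0).round(1).tolist())
x,y,z=np.moveaxis(P,-1,0)
fit((abs(y)<10)&(x>10)&(x<20)&(z>-45)&(z<25),"front"); fit((abs(y)<9)&(abs(x)<11)&(z<-40)&(z>-75),"cap")
print(F(25),read_state()["time"])
```

```text
front 1758 [ 15.59270498   0.02188848 -16.86902951] [ 0.9997936  -0.01122587  0.01693317] 0.33155244598951467 [[14.5, -9.5, -44.4], [16.4, 9.5, 23.8]]
cap 2093 [ 4.44182536e-01  1.14035247e-02 -6.42911862e+01] [ 0.00289334 -0.0010751   0.99999524] 0.5036592323156761 [[-10.3, -8.7, -65.3], [10.6, 8.7, -63.3]]
[-0.04368555  0.27912825  2.41430769] 15.6
```

```bash
cat > ring2.py <<'E'
from h import *
def run():
    c=camera("wrist"); s=read_state(); cv2.imwrite("pics/w_hover%d.png"%int(s["time"]*10),c["image"])
    from m2 import ring
    return ring(c),c,s
E
python3 - <<'E'
from h import *
from ring2 import run
movel([469,-257.6,200],max_speed=150)
t,az=.225,np.pi+.108; n=np.array([np.sin(t)*np.cos(az),np.sin(t)*np.sin(az),np.cos(t)])
ring=np.array([472.8,68.7,124.3]); p=ring+n*(73.7+25)
q0=read_state()["qpos"]; best=None
for yw in np.radians(np.arange(0,360,30)):
    q=inverse_kinematics(p,R(yw,n))
    if q is not None:
        d=abs(np.array(q)-q0).max()
        print(round(np.degrees(yw)),round(d,2),end="; ")
        if best is None or d<best[0]: best=(d,yw)
yw=best[1]; print("\nyaw",np.degrees(yw))
movep(ring+[-20,-60,200],R(yw,n)); movep(p,R(yw,n)); wait(.3)
r,c,s=run(); print(s["time"],s["eef_pos"],s["tool_rot"].tolist(),n); print(r); print(s["finger_gap"],F())
E
ls pics
```

```text
0 0.64; 30 0.6; 60 0.92; 90 1.4; 120 1.89; 150 2.0; 180 2.49; 210 2.14; 240 1.81; 270 1.46; 300 1.07; 330 0.74; 
yaw 29.999999999999996
18.5417 [451.32477524  66.12308095 221.25889229] [[-0.4972157434917404, 0.8384871475967712, 0.22297041897746472], [0.8627507763094637, 0.5050235166654201, 0.02474561763847831], [-0.09185642275515336, 0.20467181273913243, -0.9745110808342324]] [-0.22180647 -0.02404867  0.97479411]
{'n': np.int64(175), 'px': (254.76947021484375, 177.90216064453125), 'ring': array([472.87387284,  68.55347085, 124.08603529]), 'normal': array([-0.2243499 , -0.02285374,  0.97424064]), 'tilt': np.float64(0.22746741946457977), 'az': np.float64(-3.04007633410305), 'npl': 5038, 'res': np.float64(0.6956873449942383), 'rect': ((28.602676391601562, 10.195343017578125), (96.27684020996094, 160.09829711914062), 0.16023041307926178)}
25.310540225289756 [-0.01627558  0.28730111 -1.70097468]
c2.png
crop1.png
side0.png
side1.png
top0.png
top1.png
w2.png
w_gauge.png
w_hover185.png
w_ring.png
z.png
```

Run:
```python
from h import *
t,az=.226,np.pi+.106; n=np.array([np.sin(t)*np.cos(az),np.sin(t)*np.sin(az),np.cos(t)])
ring=np.array([472.85,68.65,124.15]); st=ring+n*(73.7+6); Rt=R(np.radians(30),n)
movel(st,Rt,max_speed=60); wait(.3)
print(press(-n,st)); wait(.3)
s=read_state(); print(s["time"],s["eef_pos"],s["tool_rot"][:,2]+n,"depth",(s["eef_pos"]-ring)@n, F(25)@n,s["finger_gap"])
a=camera("side")["image"][150:240,180:270]; w=camera("wrist")["image"]
cv2.imwrite("pics/fin.png",cv2.hconcat([cv2.resize(a,(400,400),interpolation=2),cv2.resize(w[:,64:448],(400,400))]))
```

```text
hit True adv 7.171778087613429 f 2.514303810368081
 cmd 8.67 act 8.700627756111109 f 3.52
 cmd 9.46 act 9.482681670079398 f 3.89
(np.float64(9.45986957500855), np.float64(3.8855727346390063))
22.825 [457.1504814   66.98172977 192.58291277] [-0.00099707 -0.00037979 -0.00023659] depth 70.23046960660899 2.256687077284266 25.237303226872374
```

View pics/fin.png

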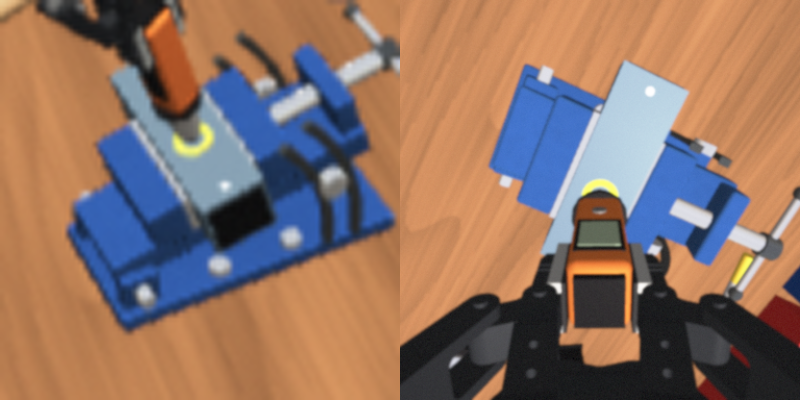

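The tip is inside the yellow ring at (193,138) in the left half. The gauge is square to the face, and the spring carries about 3.9 N, close to half travel.

```bash
python3 -c "
from workcell import *
print(finish_job())"
```

```text
the job is handed in; nothing more can be done
None
```

The job is handed in: I zeroed the gauge on the steel disc with a hold of over a second, and it is now held square to the tube face with its tip inside the yellow ring at about 3.9 N, close to half travel, with about 23 s on the robot's clock.

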